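Clamp the bench block in the cam-lock fixture

TASK

On the jeweller's bench, slide the loose aluminium block along its channel in the cam-lock fixture until it sits fully home against the end stop. Then push the lever handle through its quarter turn to its end stop and lean on it there for about half a second with roughly 15 N, so the jaw clamps the block. Never press the block or the handle with more than 25 N, leave the other bench things where they lie, and let go of everything at the end.

Things in the scene. Friction and masses are not known exactly. Their poses are not given: they have to be found in the camera images.
- fixture: Fixed cam-lock fixture; dark plate 220 (x) x 150 (y) x 12 mm, origin under its centre, on the bench. Channel 67 mm wide along its +x, centred on y = 25 mm, floor 12 mm above the bench, open at -x: fence on the +y side (top 34 mm above the bench), low guide (top 24) then brass pad on the -y side. End stop face at x = 77 mm (top 36).
- home (a point): Where the block's centre is when it is fully home: fixture frame (45, 25, 23) mm. Axes as the fixture's.
- block_center (a point): Centre of the loose aluminium block, 64 x 64 x 22 mm, about 0.25 kg, flat in the channel, 1.5 mm clear either side, 40 to 85 mm short of home; axes as the fixture's. Sliding it takes about 2 to 5 N. Its -x face is 32 mm from the centre; its top is 34 mm above the bench.
- pivot (a point): On the vertical axis of the lever, at the height of the handle's centreline (48 mm above the bench); fixture frame (40, -46, 48) mm. Axes as the fixture's.
- handle: The lever handle: black round bar on a steel hub; origin on the pivot axis at the height of the bar, 48 mm above the bench; the bar points along its own -y.
- grip (a point): Point on the centreline of the lever's level bar, 16 mm thick, 32-130 mm from the pivot; this point 85 mm. Outward is its -y; closing is to its -x, clockwise from above. Plate 28 mm below. Starts within 0.17 to the open and 0.42 rad to the closed side of the fixture's -y. Rigid end stop somewhere 1.40 to 1.74 rad past that -y, set anew each time (indexing handle): found by feel. 4-7 N here swings it; it stays where left.
- jaw: Dark steel jaw carriage, 60 x 10 x 14 mm, behind the brass pad; origin under its middle. Its y in the fixture frame shows the clamping: -26 mm open, -20 mm with the lever at its end stop. It moves 3.8 mm per rad of lever.
- pad: Brass clamping pad, 64 x 9 x 20 mm, on the -y side of the channel; origin under its middle; moves to the fixture's +y as the lever turns, and then presses the block sprung against the fence with about 12 N.
- punch: Bystander: steel punch standing upright, 18 mm thick, 55 mm tall, some 15 to 20 cm to the robot's side of the lever; origin at its foot.
- ferrule: Bystander: brass ring 38 mm wide, 22 mm tall, lying beyond the lever; origin at the centre of its underside.
- hammer: Bystander: hammer with a 260 mm wooden handle, lying on the left.
- file: Bystander: blue-handled steel tool 220 mm long, lying on the left.
- calliper: Bystander: steel calliper 200 mm long, lying flat on the right.
- pliers: Bystander: red-handled pliers 130 mm long, lying on the right.
- brick: Bystander: grey soldering brick 100 x 70 x 30 mm at the back left.
- block: The same block; origin at the centre of its underside.
There are look-alikes about, which are no part of the job. Of the things that look like the block, the largest one is meant.

How it is judged:
By the outcome, as a careful person would: the job done as asked, in the order asked, and still so for the second after the job is handed in, with the robot touching nothing.
It also fails if it takes over 72 s, if anything falls off the work surface, if the arm or the gripper's body presses on something with over 40 N, if the wrist force passes 120 N, or if a joint passes its speed limit or range.

ROBOT

A 6-joint arm with a two-finger parallel gripper is mounted at the origin on the work surface. World frame = base frame: x ahead of the robot, y to its left, z up, the work surface at z = 0. Lengths are in m, angles in rad, forces in N, time in s.
With the tool pointing down it reaches from about 0.325 to 0.9 m from the base axis. Payload 6.1 kg.
Tool frame: the origin (TCP) lies midway between the tips of the shut fingers; the grasp point (between the pads) lies 19 mm behind it (manip.tcp_to_grasp is the z of the grasp point in the tool frame, in m); z points along the fingers, y is the line along which they close (so a half turn about z gives the same grasp; the last joint's range is limited). The gripper opens to 85 mm and grips with 20 to 120 N. Pads are 22 mm wide; open, the fingers measure 114 mm over their backs; the gripper's body (76 mm by 85 mm) begins 54 mm behind the grasp point. The pads swing forward as they close: fully open they stand 13 mm farther back than shut.
Start: joints at [1.161, 0.22, 1.526, -0, 1.395, -0.126], TCP at [0.175, 0.6, 0.231] pointing down, gripper open.
Joint ranges: [-2.98, 2.98], [-0.91, 2.08], [0.09, 2.57], [-1.24, 4.39], [0.2, 2.65], [-2.68, 2.68]. Speed limits (rad/s): [2.57, 2.57, 3.01, 3.14, 3.14, 3.14].

INTERFACE

Orientations are given as a unit quaternion [w, x, y, z].
In Python, from workcell import manip gives the robot as it stands. The module is installed in compiled form; this text tells all that it offers.
- The arm moves only by the tool apply_moves, never from a script. Its arguments are lists of equal length, an entry for each row: "jaw": the opening, from -1 (shut) to 1 (fully open); "delta_pos": the shift along the tool's x, y, z scaled (see below), a list of three; "rotation": the turn, a rotation vector about the tool's x, y, z scaled (see below), a list of three. In form: {"jaw": [jaw, ...], "delta_pos": [[dx, dy, dz], ...], "rotation": [[ax, ay, az], ...]}. A call has 1 to 5 rows; each row shifts and turns the commanded pose from where the row before left it, along the tool's axes as they then stand; what a row does not reach is not made up. The controller multiplies each number of a shift by 0.075 m and each number of a turn by 180 degrees. A row lasts 1/12 s, in which the tool goes at most 41.7 mm and 7.16 degrees, less where a joint would pass 70% of its speed; a pose out of reach is approached as far as the arm can. A call with a number of a shift or a turn outside -1 to 1 is refused whole. A call with a gripper value outside its range is refused whole. The fingers move at their own pace and stop on an object; the grip force is fixed at half the most. Time passes only in rows, so rows that do not move let the fingers close. It gives the time, the measured TCP pose, the force, the opening and the grip force at its end, in the units of the state.
- manip.state(): the state, without advancing time (a new reading comes with each control period).
- manip.get_image(name): name is "scene" or "top" or "wrist"; returns the picture (400x640x3 uint8, red, green, blue); there is no depth.
- manip.calibration(name): a dict with "mtx" (3x3 intrinsics, pixels), "extrinsics" (4x4, takes a point from camera to world coordinates). Camera axes: x right, y down, z forward; pixel columns grow to the right and rows downward; lengths in m; the calibration is good to about 2 mm. A picture is of the moment at which its call begins: read the wrist's pose just before it. calibration takes no time and is no camera call; for the wrist camera it gives the pose at the moment of the call.
- manip.sign_off(): hands the job in; it is judged then, once.
The state is a dict: "clock": time; "q": joint angles; "qd": joint speeds; "joint_efforts": joint torques, N m; "position": TCP position; "eef_rot": TCP orientation; "wrist_force": force on the tool from outside, world axes, zero at the start; "torque": the same for the moment, N m; "grip_width": opening from 0.0 (shut) to 1.0 (fully open); "grip_force": force on a finger pad.
Only numpy, scipy, OpenCV 4.12 (cv2) and the standard library are available. Lean on these libraries where they do the work, as an engineer would, in place of code of your own. Each camera call takes 0.05 s, during which the arm holds its last target. There are 200 camera calls.

## Working session

There is one attempt and no reset: what is moved stays moved. The work goes in short steps, Python scripts to look and compute and a tool call to move; the robot and the scene stay as the last step left them, time stands still between calls to the robot, and variables do not carry over. Pictures are saved under pics/ and viewed, at most 10 in all, crops included, and the job is handed in when it is done.

Besides the shell and the picture viewer there is one more tool, called after ">>>" in YAML: its name, and indented under it one key for each argument. apply_moves: Moves the arm, as the interface text tells. Shifts and turns lie within -1 to 1; 1 stands for 0.075 m of shift or 180 degrees of turn. Its arguments: {"type":"object","properties":{"jaw":{"type":"array"},"delta_pos":{"type":"array"},"rotation":{"type":"array"}},"required":["jaw","delta_pos","rotation"]}

```bash
mkdir -p pics
python3 - <<'E'
from workcell import manip
import cv2
s=manip.state();print(s)
for n in("top","scene"):
    cv2.imwrite(f"pics/{n}0.png",manip.get_image(n)[:,:,::-1]);c=manip.calibration(n);print(n,c["mtx"],c["extrinsics"])
print(manip.tcp_to_grasp)
E
```

```text
{'clock': 0.0, 'q': array([ 1.16088956e+00,  2.21210054e-01,  1.52765101e+00,  1.66153034e-05,
        1.39470622e+00, -1.26095081e-01]), 'qd': array([ 0.00076227,  0.00036826,  0.00175911,  0.00018473,  0.00303948,
       -0.00050727]), 'joint_efforts': array([ 1.11591551e-03, -4.96901858e+01, -3.89395773e+01, -7.04497734e-05,
        1.10633692e-02,  4.20601145e-05]), 'position': array([0.17475543, 0.59942165, 0.23018809]), 'eef_rot': array([-2.69330984e-04,  1.41431435e-01,  9.89947561e-01, -9.49904360e-04]), 'wrist_force': array([ 0.69255929, -0.80944455,  0.42917636]), 'torque': array([-0.00382448,  0.03375035, -0.02475564]), 'grip_force': 0.0, 'grip_width': 0.9997664136913421}
top [[386.54212418   0.         313.06772086]
 [  0.         386.54212418 197.43240296]
 [  0.           0.           1.        ]] [[ 0.01043617 -0.98923709  0.14594882  0.36398476]
 [-0.9998649  -0.01217715 -0.01104037 -0.02042579]
 [ 0.01269879 -0.14581388 -0.98923054  1.28086656]
 [ 0.          0.          0.          1.        ]]
scene [[516.37939506   0.         325.75549515]
 [  0.         516.37939506 208.40239019]
 [  0.           0.           1.        ]] [[-0.35331897  0.65759769 -0.66538033  1.49020843]
 [ 0.93550096  0.24690427 -0.2527375   0.33278783]
 [-0.00191435 -0.71176089 -0.70241923  1.06948471]
 [ 0.          0.          0.          1.        ]]
-0.0187
```

View pics/top0.png

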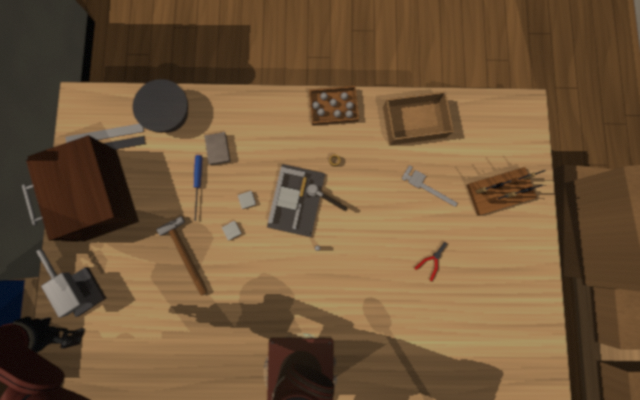

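View pics/scene0.png

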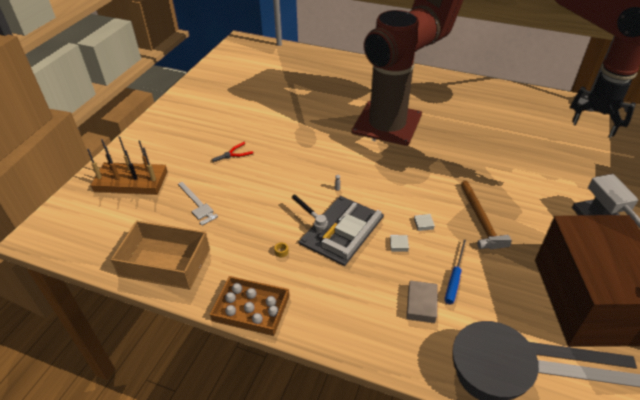

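Top view: the fixture is at about (296,200) and the lever bar runs to (357,210). Block candidates are the pale square in the channel at (288,199) and two smaller loose squares at (248,200) and (232,230). I choose the one in the channel, and will check it in a close crop.

Run:
```python
import cv2
a=cv2.imread("pics/top0.png")[150:260,220:370];b=cv2.imread("pics/scene0.png")[180:270,280:440]
cv2.imwrite("pics/c_top.png",cv2.resize(a,None,fx=5.3,fy=5.3,interpolation=cv2.INTER_CUBIC))
cv2.imwrite("pics/c_sc.png",cv2.resize(b,None,fx=5,fy=5,interpolation=cv2.INTER_CUBIC))
```

```text
(no output)
```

View pics/c_top.png

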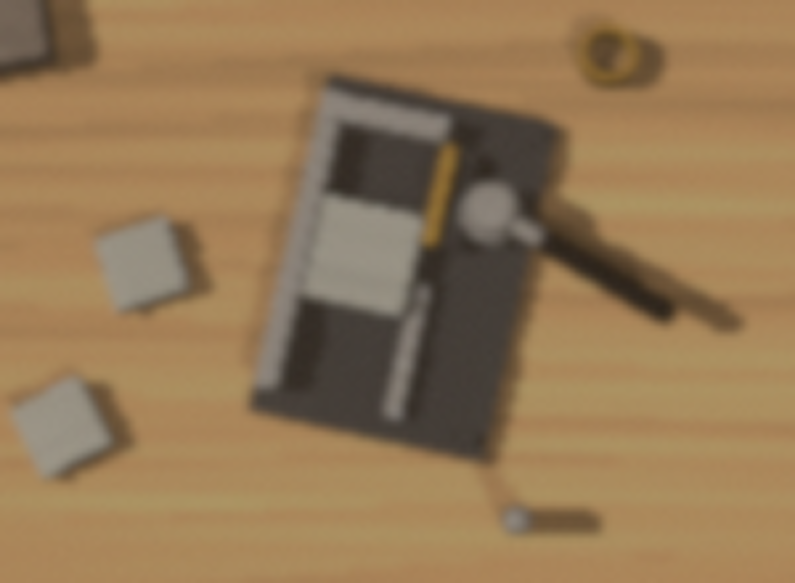

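View pics/c_sc.png

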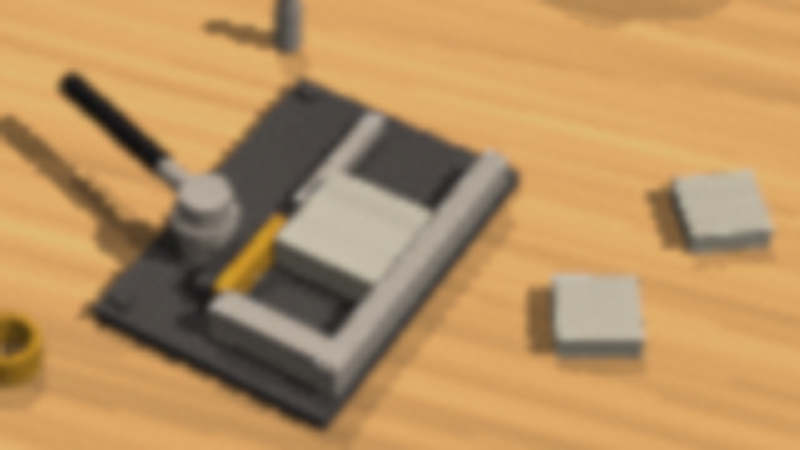

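The crops confirm the block in the channel, bigger than the two loose ones. In the top crop its top corners are (322,195), (425,215), (402,315) and (302,295). The plate corners are (328,75), (562,128), (492,460) and (250,405), and the lever tip is at (668,312).

```bash
cat > h.py <<'E'
import numpy as np
from workcell import manip
from scipy.spatial.transform import Rotation as R
def ray(cam,uv,z):
    c=manip.calibration(cam);T=c["extrinsics"]
    d=T[:3,:3]@np.linalg.solve(c["mtx"],[uv[0],uv[1],1.]);o=T[:3,3]
    return o+d*(z-o[2])/d[2]
def rig(P,Q):  # 2D rigid P->Q
    P=np.array(P);Q=np.array(Q);p=P.mean(0);q=Q.mean(0);A=(P-p);B=(Q-q)
    th=np.arctan2((A[:,0]*B[:,1]-A[:,1]*B[:,0]).sum(),(A*B).sum());M=R.from_euler('z',th).as_matrix()[:2,:2]
    t=q-M@p;return th,t,M,np.linalg.norm(P@M.T+t-Q,axis=1)
E
python3 - <<'E'
from h import *
T=lambda x,y,z:ray("top",(220+(x+.5)/5.3-.5,150+(y+.5)/5.3-.5),z)[:2]
S=lambda x,y,z:ray("scene",(280+(x+.5)/5-.5,180+(y+.5)/5-.5),z)[:2]
C=[(.11,.075),(.11,-.075),(-.11,-.075),(-.11,.075)]
ft=rig(C,[T(328,75,.012),T(562,128,.012),T(492,460,.012),T(250,405,.012)])
fs=rig(C,[S(325,427,.012),S(95,310,.012),S(303,80,.012),S(518,180,.012)])
for f in(ft,fs):print(f[0],f[1],f[3])
th=(ft[0]+fs[0])/2;t=(ft[1]+fs[1])/2;M=R.from_euler('z',th).as_matrix()[:2,:2]
loc=lambda p:(M.T@(p-t)*1000).round(1)
print("th",th,t)
for n,F,pts in(("top",T,[(322,195),(425,215),(402,315),(302,295)]),("sc",S,[(370,283),(277,238),(340,176),(432,212)])):
    B=[F(*p,.034) for p in pts];print(n,[loc(b) for b in B],loc(np.mean(B,0)))
for n,p in(("tip T",T(668,312,.048)),("tip S",S(72,85,.048)),("hub T",T(490,212,.06)),("punch T",T(516,518,.055)),("punch S",S(289,48,0)),("ferr",T(610,52,.022))):print(n,p,loc(p))
print("home",M@[.045,.025]+t,"piv",M@[.04,-.046]+t)
E
```

```text
-0.2051192207987801 [0.54330298 0.01979872] [0.00276471 0.00381211 0.00334098 0.00380753]
-0.21564367888864014 [0.54621326 0.02310682] [0.00094349 0.00288003 0.00040893 0.00414821]
th -0.2103814498437101 [0.54475812 0.02145277]
top [array([26.8, 58.5]), array([28.6, -6.3]), array([-35. ,  -6.5]), array([-36.5,  56.1])] [-4.  25.5]
sc [array([27.6, 54.1]), array([26.4, -6. ]), array([-33.5,  -1.5]), array([-36.9,  56. ])] [-4.1 25.7]
tip T [ 0.51133471 -0.13922687] [   0.9 -164.1]
tip S [ 0.50944846 -0.13759445] [  -1.3 -162.9]
hub T [ 0.56943789 -0.03051844] [ 35.  -45.7]
punch T [ 0.38630921 -0.04798777] [-140.5 -101. ]
punch S [ 0.3862228  -0.04821641] [-140.5 -101.2]
ferr [ 0.67909755 -0.10541518] [157.9 -96. ]
home [0.59398675 0.03650407] piv [ 0.57426986 -0.03188631]
```

```bash
cat >> h.py <<'E'
TH=-0.2104;t0=np.array([.5448,.0215]);M0=R.from_euler('z',TH).as_matrix()[:2,:2];PIV=np.array([40,-46.])
def go(lx,ly,z,phi=0):
    """units still to go to fixture-local (mm) point with tool x = closing tangent at phi"""
    s=manip.state();q=s["eef_rot"];T=R.from_quat(q[[1,2,3,0]])
    tgt=np.r_[M0@(np.array([lx,ly])/1e3)+t0,z/1e3]
    G=R.from_matrix(np.c_[[-np.cos(TH-phi),-np.sin(TH-phi),0],[-np.sin(TH-phi),np.cos(TH-phi),0],[0,0,-1]])
    L=M0.T@(s["position"][:2]-t0)*1e3
    print("t%.2f local"%s["clock"],L.round(1),"z",(s["position"][2]*1e3).round(1),"F loc",(M0.T@s["wrist_force"][:2]).round(1),s["wrist_force"][2].round(1))
    print(" shift units",(T.inv().apply(tgt-s["position"])/.075).round(3),"turn units",((T.inv()*G).as_rotvec()/np.pi).round(4))
E
python3 -c "
from h import *
go(-68,25,231)"
```

```text
t0.10 local [-482.6  488. ] z 230.3 F loc [ 1.  -0.2] 0.3
 shift units [-5.966e+00 -5.751e+00 -1.000e-03] turn units [-0.0006 -0.0001 -0.0233]
```

>>> apply_moves:
  jaw: [-1, -1, -1, -1, -1]
  delta_pos:
    - [-0.2, -0.2, 0]
    - [-0.39, -0.38, 0]
    - [-0.39, -0.38, 0]
    - [-0.39, -0.38, 0]
    - [-0.39, -0.38, 0]
  rotation:
    - [0, 0, -0.0233]
    - [0, 0, 0]
    - [0, 0, 0]
    - [0, 0, 0]
    - [0, 0, 0]

```text
clock: 0.52
position: [0.276, 0.4437, 0.2307]
eef_rot: [-0.0, 0.105, 0.995, -0.0]
wrist_force: [1.8, 1.0, 0.6]
grip_width: 0.297
grip_force: 0.0
```

>>> apply_moves:
  jaw: [-1, -1, -1, -1, -1]
  delta_pos:
    - [-0.39, -0.38, 0]
    - [-0.39, -0.38, 0]
    - [-0.39, -0.38, 0]
    - [-0.39, -0.38, 0]
    - [-0.39, -0.38, 0]
  rotation:
    - [0, 0, 0]
    - [0, 0, 0]
    - [0, 0, 0]
    - [0, 0, 0]
    - [0, 0, 0]

```text
clock: 0.93
position: [0.3894, 0.2737, 0.2311]
eef_rot: [-0.0, 0.105, 0.994, -0.0]
wrist_force: [0.9, 0.7, -0.2]
grip_width: 0.001
grip_force: 0.0
```

```bash
python3 -c "
from h import *
go(-68,25,120)"
```

```text
t0.93 local [-204.6  214.1] z 231.1 F loc [0.8 0.8] -0.2
 shift units [-1.821 -2.522  1.481] turn units [-0. -0.  0.]
```

>>> apply_moves:
  jaw: [-1, -1, -1, -1, -1]
  delta_pos:
    - [-0.3, -0.42, 0.15]
    - [-0.3, -0.42, 0.15]
    - [-0.3, -0.42, 0.15]
    - [-0.3, -0.42, 0.15]
    - [-0.3, -0.42, 0.15]
  rotation:
    - [0, 0, 0]
    - [0, 0, 0]
    - [0, 0, 0]
    - [0, 0, 0]
    - [0, 0, 0]

```text
clock: 1.35
position: [0.4662, 0.0961, 0.1744]
eef_rot: [-0.0, 0.105, 0.994, 0.0]
wrist_force: [0.5, -0.4, 0.6]
grip_width: 0.002
grip_force: 0.0
```

>>> apply_moves:
  jaw: [-1, -1]
  delta_pos:
    - [0, 0, 0]
    - [0, 0, 0]
  rotation:
    - [0, 0, 0]
    - [0, 0, 0]

```text
clock: 1.52
position: [0.4658, 0.0961, 0.1739]
eef_rot: [-0.001, 0.107, 0.994, -0.0]
wrist_force: [-0.3, 0.1, -0.1]
grip_width: -0.001
grip_force: 0.0
```

```bash
python3 -c "
from h import *
import cv2
go(-68,25,120)
cv2.imwrite('pics/w1.png',manip.get_image('wrist')[:,:,::-1])"
```

```text
t1.52 local [-92.9  56.5] z 173.9 F loc [-0.4  0.1] -0.1
 shift units [-0.335 -0.418  0.718] turn units [-0.0002 -0.0008 -0.0015]
```

View pics/w1.png

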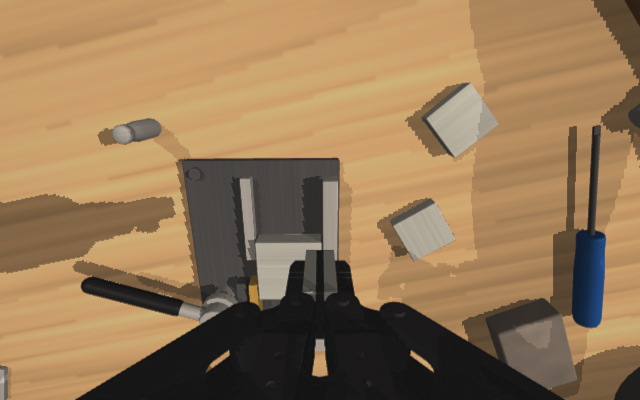

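The wrist view shows the plate's -x corners at (183,159) and (339,158), the block's top -x edge from (257,235) to (321,234), and the bar's tip at (86,285) with its inner end near (182,309).

```bash
python3 -c "
from h import *
L=lambda u,v,z:(M0.T@(ray('wrist',(u,v),z)[:2]-t0)*1e3).round(1)
print('corners',L(183,159,.012),L(339,158,.012));print('blk',L(257,235,.034),L(321,234,.034));print('tip',L(84,284,.048),'in',L(182,309,.048),'guide',L(245,178,.024),'fence in',L(323,182,.034))
go(-75,25,120)"
```

```text
corners [-113.   -71.9] [-113.6   74.9]
blk [-44.6  -2.6] [-45.5  57.8]
tip [  -0.7 -166.9] in [ 27.8 -77.9] guide [-97.6 -12.1] fence in [-96.4  59.7]
t1.57 local [-93.2  57.8] z 174.5 F loc [-0.8  0.1] -0.7
 shift units [-0.245 -0.437  0.726] turn units [ 0.     -0.0005 -0.0008]
```

>>> apply_moves:
  jaw: [-1, -1, -1, -1, -1]
  delta_pos:
    - [-0.12, -0.22, 0.25]
    - [-0.12, -0.22, 0.35]
    - [0, 0, 0.45]
    - [0, 0, 0.45]
    - [0, 0, 0.35]
  rotation:
    - [0, 0, 0]
    - [0, 0, 0]
    - [0, 0, 0]
    - [0, 0, 0]
    - [0, 0, 0]

```text
clock: 1.98
position: [0.4758, 0.0635, 0.0347]
eef_rot: [-0.0, 0.104, 0.995, 0.0]
wrist_force: [-0.1, 0.4, -0.6]
grip_width: -0.002
grip_force: 0.0
```

>>> apply_moves:
  jaw: [-1, -1]
  delta_pos:
    - [0, 0, 0.1]
    - [0, 0, 0.1]
  rotation:
    - [0, 0, 0]
    - [0, 0, 0]

```text
clock: 2.15
position: [0.4758, 0.0634, 0.0205]
eef_rot: [-0.001, 0.104, 0.995, 0.0]
wrist_force: [0.8, 0.7, 0.6]
grip_width: 0.0
grip_force: 0.0
```

```bash
python3 -c "
from h import *
go(0,25,18)"
```

```text
t2.15 local [-76.2  26.6] z 20.5 F loc [0.7 0.8] 0.6
 shift units [-1.016 -0.023  0.031] turn units [-0.     -0.0007  0.0006]
```

>>> apply_moves:
  jaw: [-1, -1, -1, -1, -1]
  delta_pos:
    - [-0.03, -0.005, 0]
    - [-0.03, -0.005, 0]
    - [-0.025, -0.005, 0]
    - [-0.02, 0, 0]
    - [-0.02, 0, 0]
  rotation:
    - [0, 0, 0]
    - [0, 0, 0]
    - [0, 0, 0]
    - [0, 0, 0]
    - [0, 0, 0]

```text
clock: 2.57
position: [0.4871, 0.0588, 0.0227]
eef_rot: [0.001, 0.105, 0.994, 0.0]
wrist_force: [0.3, 0.8, -0.3]
grip_width: -0.004
grip_force: 0.0
```

>>> apply_moves:
  jaw: [-1, -1, -1, -1, -1]
  delta_pos:
    - [-0.02, 0, 0]
    - [-0.02, 0, 0]
    - [-0.02, 0, 0]
    - [-0.02, 0, 0]
    - [-0.02, 0, 0]
  rotation:
    - [0, 0, 0]
    - [0, 0, 0]
    - [0, 0, 0]
    - [0, 0, 0]
    - [0, 0, 0]

```text
clock: 2.98
position: [0.4931, 0.0573, 0.0213]
eef_rot: [-0.0, 0.105, 0.994, -0.0]
wrist_force: [-0.2, 0.6, -0.3]
grip_width: -0.002
grip_force: 0.0
```

>>> apply_moves:
  jaw: [-1, -1, -1, -1, -1]
  delta_pos:
    - [-0.02, 0, 0]
    - [-0.02, 0, 0]
    - [-0.02, 0, 0]
    - [-0.02, 0, 0]
    - [-0.02, 0, 0]
  rotation:
    - [0, 0, 0]
    - [0, 0, 0]
    - [0, 0, 0]
    - [0, 0, 0]
    - [0, 0, 0]

```text
clock: 3.4
position: [0.5005, 0.0557, 0.0213]
eef_rot: [-0.0, 0.105, 0.994, 0.0]
wrist_force: [-0.3, -0.5, -0.1]
grip_width: 0.002
grip_force: 0.0
```

```bash
python3 -c "
from h import *
go(0,25,18)"
```

```text
t3.40 local [-50.5  24.2] z 21.3 F loc [-0.2 -0.5] -0.1
 shift units [-0.673  0.01   0.044] turn units [-0.     -0.     -0.0001]
```

>>> apply_moves:
  jaw: [-1, -1, -1, -1, -1]
  delta_pos:
    - [-0.015, 0, 0]
    - [-0.015, 0, 0]
    - [-0.015, 0, 0]
    - [-0.015, 0, 0]
    - [-0.015, 0, 0]
  rotation:
    - [0, 0, 0]
    - [0, 0, 0]
    - [0, 0, 0]
    - [0, 0, 0]
    - [0, 0, 0]

```text
clock: 3.82
position: [0.5052, 0.0547, 0.0211]
eef_rot: [-0.001, 0.105, 0.994, 0.0]
wrist_force: [-3.0, 0.2, 1.7]
grip_width: -0.004
grip_force: 1.5
```

>>> apply_moves:
  jaw: [-1, -1, -1, -1, -1]
  delta_pos:
    - [-0.015, 0, 0]
    - [-0.015, 0, 0]
    - [-0.015, 0, 0]
    - [-0.015, 0, 0]
    - [-0.015, 0, 0]
  rotation:
    - [0, 0, 0]
    - [0, 0, 0]
    - [0, 0, 0]
    - [0, 0, 0]
    - [0, 0, 0]

```text
clock: 4.23
position: [0.5115, 0.0533, 0.0212]
eef_rot: [0.0, 0.105, 0.994, -0.0]
wrist_force: [-1.8, 0.8, -0.2]
grip_width: 0.001
grip_force: 0.7
```

>>> apply_moves:
  jaw: [-1, -1, -1, -1, -1]
  delta_pos:
    - [-0.015, 0, 0]
    - [-0.015, 0, 0]
    - [-0.015, 0, 0]
    - [-0.015, 0, 0]
    - [-0.015, 0, 0]
  rotation:
    - [0, 0, 0]
    - [0, 0, 0]
    - [0, 0, 0]
    - [0, 0, 0]
    - [0, 0, 0]

```text
clock: 4.65
position: [0.517, 0.0522, 0.0213]
eef_rot: [-0.0, 0.105, 0.994, -0.0]
wrist_force: [-0.4, -0.4, -1.2]
grip_width: 0.003
grip_force: 0.6
```

```bash
python3 -c "
from h import *
go(0,25,20)"
```

```text
t4.65 local [-33.6  24.2] z 21.3 F loc [-0.3 -0.4] -1.2
 shift units [-0.448  0.011  0.017] turn units [-0.     -0.     -0.0001]
```

>>> apply_moves:
  jaw: [-1, -1, -1, -1, -1]
  delta_pos:
    - [-0.015, 0, 0]
    - [-0.015, 0, 0]
    - [-0.015, 0, 0]
    - [-0.015, 0, 0]
    - [-0.015, 0, 0]
  rotation:
    - [0, 0, 0]
    - [0, 0, 0]
    - [0, 0, 0]
    - [0, 0, 0]
    - [0, 0, 0]

```text
clock: 5.07
position: [0.5225, 0.051, 0.0213]
eef_rot: [0.0, 0.105, 0.994, -0.0]
wrist_force: [-2.4, -0.8, -1.0]
grip_width: 0.001
grip_force: 0.6
```

>>> apply_moves:
  jaw: [-1, -1, -1, -1, -1]
  delta_pos:
    - [-0.015, 0, 0]
    - [-0.015, 0, 0]
    - [-0.015, 0, 0]
    - [-0.015, 0, 0]
    - [-0.015, 0, 0]
  rotation:
    - [0, 0, 0]
    - [0, 0, 0]
    - [0, 0, 0]
    - [0, 0, 0]
    - [0, 0, 0]

```text
clock: 5.48
position: [0.528, 0.0499, 0.0213]
eef_rot: [-0.0, 0.105, 0.994, -0.0]
wrist_force: [-1.3, 0.1, -1.4]
grip_width: 0.002
grip_force: 0.7
```

>>> apply_moves:
  jaw: [-1, -1, -1, -1, -1]
  delta_pos:
    - [-0.015, 0, 0]
    - [-0.015, 0, 0]
    - [-0.015, 0, 0]
    - [-0.015, 0, 0]
    - [-0.015, 0, 0]
  rotation:
    - [0, 0, 0]
    - [0, 0, 0]
    - [0, 0, 0]
    - [0, 0, 0]
    - [0, 0, 0]

```text
clock: 5.9
position: [0.5335, 0.0487, 0.0213]
eef_rot: [-0.0, 0.105, 0.994, 0.0]
wrist_force: [-1.0, 0.6, -0.6]
grip_width: -0.003
grip_force: 0.7
```

```bash
python3 -c "
from h import *
go(0,25,20)"
```

```text
t5.90 local [-16.7  24.2] z 21.3 F loc [-1.2  0.4] -0.6
 shift units [-0.223  0.01   0.017] turn units [-0.     -0.     -0.0001]
```

>>> apply_moves:
  jaw: [-1, -1, -1, -1, -1]
  delta_pos:
    - [-0.015, 0, 0]
    - [-0.015, 0, 0]
    - [-0.015, 0, 0]
    - [-0.015, 0, 0]
    - [-0.015, 0, 0]
  rotation:
    - [0, 0, 0]
    - [0, 0, 0]
    - [0, 0, 0]
    - [0, 0, 0]
    - [0, 0, 0]

```text
clock: 6.32
position: [0.539, 0.0475, 0.0213]
eef_rot: [0.0, 0.105, 0.994, -0.0]
wrist_force: [-0.7, 0.5, -1.4]
grip_width: -0.0
grip_force: 0.7
```

>>> apply_moves:
  jaw: [-1, -1, -1, -1, -1]
  delta_pos:
    - [-0.01, 0, 0]
    - [-0.01, 0, 0]
    - [-0.01, 0, 0]
    - [-0.01, 0, 0]
    - [-0.01, 0, 0]
  rotation:
    - [0, 0, 0]
    - [0, 0, 0]
    - [0, 0, 0]
    - [0, 0, 0]
    - [0, 0, 0]

```text
clock: 6.73
position: [0.5426, 0.0467, 0.0213]
eef_rot: [-0.0, 0.105, 0.994, -0.0]
wrist_force: [-1.3, 0.7, -0.4]
grip_width: -0.001
grip_force: 0.8
```

>>> apply_moves:
  jaw: [-1, -1, -1, -1, -1]
  delta_pos:
    - [-0.008, 0, 0]
    - [-0.008, 0, 0]
    - [-0.008, 0, 0]
    - [-0.008, 0, 0]
    - [-0.008, 0, 0]
  rotation:
    - [0, 0, 0]
    - [0, 0, 0]
    - [0, 0, 0]
    - [0, 0, 0]
    - [0, 0, 0]

```text
clock: 7.15
position: [0.5455, 0.0461, 0.0213]
eef_rot: [-0.0, 0.105, 0.994, -0.0]
wrist_force: [-2.6, 0.0, -0.7]
grip_width: 0.002
grip_force: 0.9
```

```bash
python3 -c "
from h import *
go(0,25,20)"
```

```text
t7.15 local [-4.4 24.2] z 21.3 F loc [-2.5 -0.5] -0.7
 shift units [-0.059  0.01   0.018] turn units [-0.     -0.     -0.0001]
```

>>> apply_moves:
  jaw: [-1, -1, -1, -1, -1]
  delta_pos:
    - [-0.007, 0, 0]
    - [-0.007, 0, 0]
    - [-0.007, 0, 0]
    - [-0.007, 0, 0]
    - [-0.007, 0, 0]
  rotation:
    - [0, 0, 0]
    - [0, 0, 0]
    - [0, 0, 0]
    - [0, 0, 0]
    - [0, 0, 0]

```text
clock: 7.57
position: [0.5481, 0.0456, 0.0213]
eef_rot: [-0.0, 0.105, 0.994, 0.0]
wrist_force: [-1.5, -0.1, -0.1]
grip_width: 0.0
grip_force: 1.0
```

Run:
```python
from h import *
import cv2
go(5,25,20)
a=manip.get_image('top')[150:260,220:370,::-1];b=manip.get_image('wrist')[:,:,::-1]
cv2.imwrite('pics/w2.png',cv2.resize(a,None,fx=5.3,fy=5.3,interpolation=cv2.INTER_CUBIC))
```

```text
t7.57 local [-1.8 24.2] z 21.3 F loc [-1.5 -0.4] -0.1
 shift units [-0.091  0.01   0.017] turn units [-0.     -0.     -0.0001]
```

View pics/w2.png

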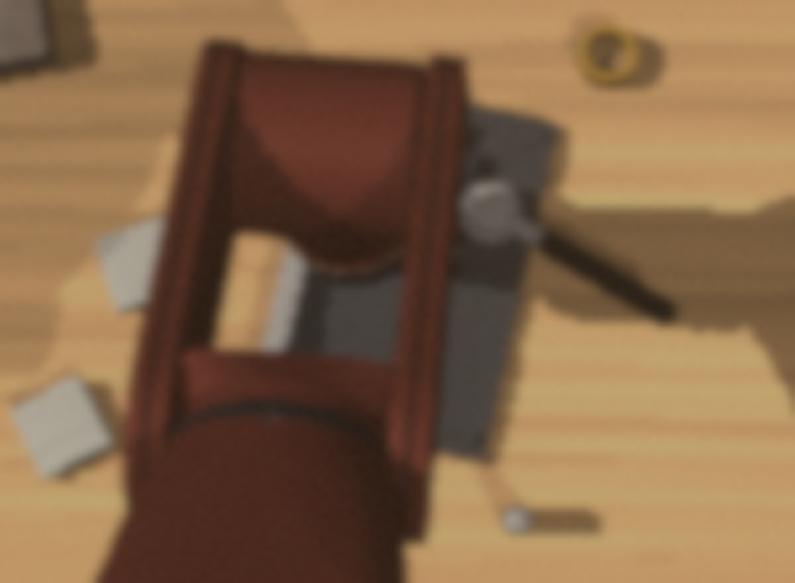

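The arm hides the block in this view; the lever is untouched with its tip at (668,312). I'll go on by feel in small steps.

>>> apply_moves:
  jaw: [-1, -1, -1, -1, -1]
  delta_pos:
    - [-0.006, 0, 0]
    - [-0.006, 0, 0]
    - [-0.006, 0, 0]
    - [-0.006, 0, 0]
    - [-0.006, 0, 0]
  rotation:
    - [0, 0, 0]
    - [0, 0, 0]
    - [0, 0, 0]
    - [0, 0, 0]
    - [0, 0, 0]

```text
clock: 8.08
position: [0.5497, 0.0452, 0.0213]
eef_rot: [-0.001, 0.105, 0.994, 0.0]
wrist_force: [-6.8, 0.9, 4.4]
grip_width: 0.003
grip_force: 3.2
```

>>> apply_moves:
  jaw: [-1, -1, -1, -1]
  delta_pos:
    - [-0.005, 0, 0]
    - [0, 0, 0]
    - [0, 0, 0]
    - [0, 0, 0]
  rotation:
    - [0, 0, 0]
    - [0, 0, 0]
    - [0, 0, 0]
    - [0, 0, 0]

```text
clock: 8.42
position: [0.5497, 0.0452, 0.0213]
eef_rot: [-0.001, 0.105, 0.994, 0.0]
wrist_force: [-7.6, 0.7, 4.7]
grip_width: -0.002
grip_force: 3.2
```

```bash
python3 -c "
from h import *
go(5,25,20)"
```

```text
t8.42 local [-0.1 24.2] z 21.3 F loc [-7.6 -0.9] 4.7
 shift units [-0.069  0.01   0.017] turn units [-0.0001 -0.0007 -0.    ]
```

>>> apply_moves:
  jaw: [-1, -1, -1, -1]
  delta_pos:
    - [-0.005, 0, 0]
    - [-0.005, 0, 0]
    - [0, 0, 0]
    - [0, 0, 0]
  rotation:
    - [0, 0, 0]
    - [0, 0, 0]
    - [0, 0, 0]
    - [0, 0, 0]

```text
clock: 8.75
position: [0.5497, 0.0452, 0.0212]
eef_rot: [-0.002, 0.105, 0.994, 0.0]
wrist_force: [-8.4, 1.8, 7.1]
grip_width: -0.004
grip_force: 4.5
```

>>> apply_moves:
  jaw: [-1, -1, -1, -1, -1]
  delta_pos:
    - [0.04, 0, 0]
    - [0.15, 0, 0]
    - [0.1, 0, -0.3]
    - [0, 0, -0.5]
    - [0, 0, -0.5]
  rotation:
    - [0, 0, 0]
    - [0, 0, 0]
    - [0, 0, 0]
    - [0, 0, 0]
    - [0, 0, 0]

```text
clock: 9.17
position: [0.5289, 0.0494, 0.1186]
eef_rot: [-0.001, 0.105, 0.994, -0.0]
wrist_force: [0.7, 0.2, 0.9]
grip_width: -0.003
grip_force: 0.0
```

```bash
python3 -c "
from h import *
import cv2
go(49,-138,120,.31)
cv2.imwrite('pics/w3.png',manip.get_image('wrist')[:,:,::-1])"
```

```text
t9.17 local [-21.4  24. ] z 118.6 F loc [0.7 0.3] 0.9
 shift units [-0.939 -2.16  -0.019] turn units [-0.0003 -0.0007  0.0986]
```

View pics/w3.png

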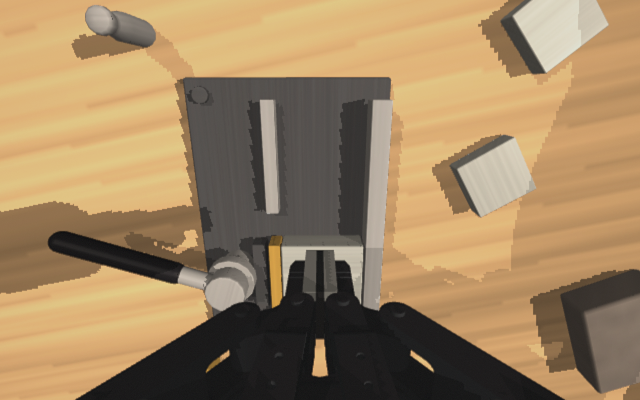

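The block's top -x edge is now at row 236 (columns 282–362), next to the pad. The plate's -x corners are at (184,78) and (391,78), and the bar runs from (52,241) to about (182,277).

```bash
python3 -c "
from h import *
L=lambda u,v,z:(M0.T@(ray('wrist',(u,v),z)[:2]-t0)*1e3).round(1)
print('corners',L(184,78,.012),L(391,78,.012));print('blk',L(282,236,.034),L(362,236,.034));print('tip',L(52,241,.048),'in',L(182,277,.048))"
```

```text
corners [-103.4  -75.6] [-103.4   76.7]
blk [14.3 -5.7] [14.3 57.7]
tip [  11.4 -176.2] in [ 42.8 -83.4]
```

Run:
```python
from h import *
import cv2
T=lambda x,y,z:(M0.T@(ray("top",(220+(x+.5)/5.3-.5,150+(y+.5)/5.3-.5),z)[:2]-t0)*1e3).round(1)
S=lambda x,y,z:(M0.T@(ray("scene",(280+(x+.5)/5-.5,180+(y+.5)/5-.5),z)[:2]-t0)*1e3).round(1)
print("pad top",T(452,145,.032),T(431,245,.032),"pad sc",S(218,288,.032),S(277,222,.032))
go(49,-138,120,.31)
L=lambda u,v,z:(M0.T@(ray('wrist',(u,v),z)[:2]-t0)*1e3).round(1)
im=manip.get_image('wrist')[:,:,::-1]
g=cv2.cvtColor(im,cv2.COLOR_BGR2GRAY).astype(float)
def edge(u,a,b):
    d=np.abs(np.diff(g[a:b,u-2:u+3].mean(1)));return a+d.argmax()+.5
for u in(230,320,350):
    v=edge(u,50,110);print("plate",v,L(u,v,.012))
for u in(292,352):
    v=edge(u,205,250);print("blk",v,L(u,v,.034))
v=edge(275,205,250);print("pad",v,L(275,v,.032))
cv2.imwrite('pics/sc2.png',cv2.resize(manip.get_image('scene')[180:270,280:440,::-1],None,fx=5,fy=5,interpolation=cv2.INTER_CUBIC))
```

```text
pad top [ 75.5 -12.7] [ 11.5 -14. ] pad sc [ 73.5 -14.2] [ 14.4 -13.5]
t9.22 local [-15.3  25.1] z 128.3 F loc [4.9 1.7] 5.6
 shift units [-0.855 -2.175  0.118] turn units [0.0012 0.0038 0.0987]
plate 65.5 [-110.7  -40.3]
plate 65.5 [-110.7   24.5]
plate 65.5 [-110.7   46.1]
blk 231.5 [10.6  2.6]
blk 231.5 [10.6 49.5]
pad 231.5 [ 11.5 -11. ]
```

View pics/sc2.png

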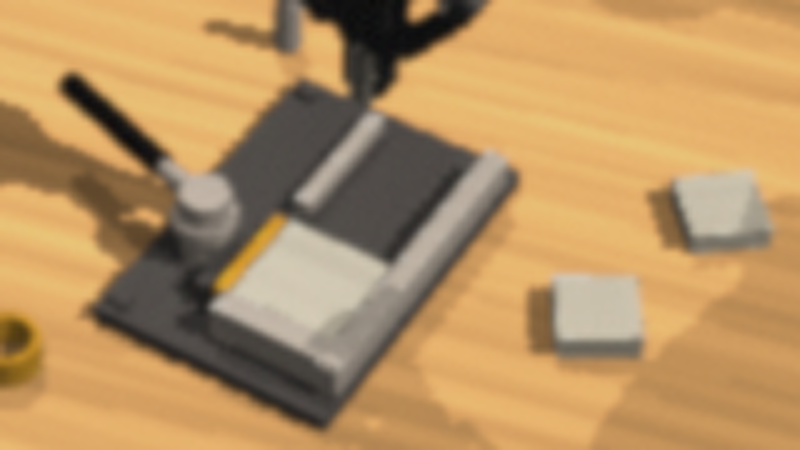

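The scene crop shows the block flush against the end stop with no gap, its -x edge level with the pad's end (231.5 in both). The block is home, so the lever is next.

>>> apply_moves:
  jaw: [-1, -1, -1, -1, -1]
  delta_pos:
    - [-0.17, -0.435, 0]
    - [-0.17, -0.435, 0]
    - [-0.17, -0.435, 0]
    - [-0.17, -0.435, 0]
    - [-0.17, -0.435, 0]
  rotation:
    - [0, 0, 0]
    - [0, 0, 0]
    - [0, 0, 0]
    - [0, 0, 0]
    - [0, 0, 0]

```text
clock: 9.73
position: [0.5582, -0.125, 0.1177]
eef_rot: [-0.0, 0.105, 0.994, -0.0]
wrist_force: [0.6, 0.5, 0.4]
grip_width: 0.002
grip_force: 0.0
```

>>> apply_moves:
  jaw: [-1, -1, -1, -1, -1]
  delta_pos:
    - [0, 0, 0]
    - [0, 0, 0]
    - [0, 0, 0.2]
    - [0, 0, 0.2]
    - [0, 0, 0]
  rotation:
    - [0, 0, 0.033]
    - [0, 0, 0.033]
    - [0, 0, 0.033]
    - [0, 0, 0]
    - [0, 0, 0]

```text
clock: 10.15
position: [0.5558, -0.1229, 0.0846]
eef_rot: [-0.003, 0.258, 0.966, 0.0]
wrist_force: [-1.1, -0.4, -1.6]
grip_width: -0.005
grip_force: 0.0
```

```bash
python3 -c "
from h import *
go(47,-138,35,.31)"
```

```text
t10.15 local [  40.9 -138.9] z 84.6 F loc [-1.  -0.6] -1.6
 shift units [-0.077  0.037  0.661] turn units [-0.0003 -0.0018 -0.0006]
```

>>> apply_moves:
  jaw: [-1, -1, -1, -1, -1]
  delta_pos:
    - [-0.08, 0.03, 0]
    - [0, 0, 0.25]
    - [0, 0, 0.25]
    - [0, 0, 0.16]
    - [0, 0, 0]
  rotation:
    - [0, 0, 0]
    - [0, 0, 0]
    - [0, 0, 0]
    - [0, 0, 0]
    - [0, 0, 0]

```text
clock: 10.57
position: [0.5631, -0.1238, 0.0368]
eef_rot: [-0.002, 0.258, 0.966, 0.0]
wrist_force: [-0.4, -0.1, 0.3]
grip_width: 0.001
grip_force: 0.0
```

```bash
python3 -c "
from h import *
go(14,-127,35,.31)"
```

```text
t10.57 local [  48.3 -138.3] z 36.8 F loc [-0.4 -0.2] 0.3
 shift units [0.481 0.003 0.026] turn units [-0.0002 -0.0013 -0.0002]
```

>>> apply_moves:
  jaw: [-1, -1, -1, -1, -1]
  delta_pos:
    - [0.04, 0, 0]
    - [0.04, 0, 0]
    - [0.03, 0, 0]
    - [0.02, 0, 0]
    - [0.02, 0, 0]
  rotation:
    - [0, 0, 0]
    - [0, 0, 0]
    - [0, 0, 0]
    - [0, 0, 0]
    - [0, 0, 0]

```text
clock: 10.98
position: [0.5553, -0.1189, 0.0403]
eef_rot: [0.001, 0.258, 0.966, -0.0]
wrist_force: [0.3, 0.5, -0.2]
grip_width: 0.004
grip_force: 0.0
```

>>> apply_moves:
  jaw: [-1, -1, -1, -1, -1]
  delta_pos:
    - [0.012, 0, 0]
    - [0.012, 0, 0]
    - [0.012, 0, 0]
    - [0.012, 0, 0]
    - [0.012, 0, 0]
  rotation:
    - [0, 0, 0]
    - [0, 0, 0]
    - [0, 0, 0]
    - [0, 0, 0]
    - [0, 0, 0]

```text
clock: 11.4
position: [0.551, -0.1166, 0.0393]
eef_rot: [-0.0, 0.258, 0.966, -0.0]
wrist_force: [0.2, -0.2, 0.5]
grip_width: -0.0
grip_force: 0.0
```

>>> apply_moves:
  jaw: [-1, -1, -1, -1, -1]
  delta_pos:
    - [0.012, 0, 0]
    - [0.012, 0, 0]
    - [0.012, 0, 0]
    - [0.012, 0, 0]
    - [0.012, 0, 0]
  rotation:
    - [0, 0, 0]
    - [0, 0, 0]
    - [0, 0, 0]
    - [0, 0, 0]
    - [0, 0, 0]

```text
clock: 11.82
position: [0.547, -0.1143, 0.0393]
eef_rot: [-0.0, 0.258, 0.966, -0.0]
wrist_force: [-0.3, 0.6, -0.9]
grip_width: -0.003
grip_force: 0.0
```

```bash
python3 -c "
from h import *
go(14,-127,35,.31)"
```

```text
t11.82 local [  30.6 -132.4] z 39.3 F loc [-0.4  0.5] -0.9
 shift units [0.232 0.001 0.057] turn units [-0.     -0.     -0.0004]
```

>>> apply_moves:
  jaw: [-1, -1, -1, -1, -1]
  delta_pos:
    - [0, 0, 0.04]
    - [0, 0, 0.04]
    - [0.012, 0, 0]
    - [0.012, 0, 0]
    - [0.012, 0, 0]
  rotation:
    - [0, 0, 0]
    - [0, 0, 0]
    - [0, 0, 0]
    - [0, 0, 0]
    - [0, 0, 0]

```text
clock: 12.23
position: [0.5457, -0.1136, 0.0335]
eef_rot: [0.001, 0.258, 0.966, -0.0]
wrist_force: [5.0, -2.7, -2.6]
grip_width: -0.005
grip_force: 2.5
```

>>> apply_moves:
  jaw: [-1, -1, -1, -1, -1]
  delta_pos:
    - [0.012, 0, 0]
    - [0.012, 0, 0]
    - [0.012, 0, 0]
    - [0.012, 0, 0]
    - [0.012, 0, 0]
  rotation:
    - [0, 0, 0]
    - [0, 0, 0]
    - [0, 0, 0]
    - [0, 0, 0]
    - [0, 0, 0]

```text
clock: 12.65
position: [0.5417, -0.1115, 0.0336]
eef_rot: [0.001, 0.258, 0.966, -0.0]
wrist_force: [3.9, -4.6, -3.9]
grip_width: 0.001
grip_force: 2.7
```

```bash
python3 -c "
from h import *
go(14,-127,35,.31)"
```

```text
t12.65 local [  24.7 -130.8] z 33.6 F loc [ 4.7 -3.6] -3.9
 shift units [ 0.151  0.004 -0.018] turn units [-0.0001  0.0008 -0.0004]
```

>>> apply_moves:
  jaw: [-1, -1, -1, -1, -1]
  delta_pos:
    - [0.028, -0.005, 0]
    - [0.028, -0.005, 0]
    - [0.028, -0.005, 0]
    - [0.028, -0.005, 0]
    - [0.028, -0.005, 0]
  rotation:
    - [0, 0, 0.011]
    - [0, 0, 0.011]
    - [0, 0, 0.011]
    - [0, 0, 0.011]
    - [0, 0, 0.011]

```text
clock: 13.07
position: [0.5317, -0.1075, 0.0336]
eef_rot: [0.001, 0.341, 0.94, -0.001]
wrist_force: [3.1, -4.5, -3.6]
grip_width: -0.0
grip_force: 2.7
```

>>> apply_moves:
  jaw: [-1, -1, -1, -1, -1]
  delta_pos:
    - [0.03, -0.0055, 0]
    - [0.03, -0.0055, 0]
    - [0.03, -0.0055, 0]
    - [0.03, -0.0055, 0]
    - [0.03, -0.0055, 0]
  rotation:
    - [0, 0, 0.0083]
    - [0, 0, 0.0083]
    - [0, 0, 0.0083]
    - [0, 0, 0.0083]
    - [0, 0, 0.0083]

```text
clock: 13.48
position: [0.5219, -0.1015, 0.0336]
eef_rot: [0.001, 0.401, 0.916, -0.001]
wrist_force: [2.1, -5.0, -3.3]
grip_width: -0.0
grip_force: 2.8
```

```bash
cat >> h.py <<'E'
def lev():
    s=manip.state();q=s["eef_rot"];T=R.from_quat(q[[1,2,3,0]])
    L=M0.T@(s["position"][:2]-t0)*1e3;x=M0.T@T.as_matrix()[:2,0]
    phi=np.arctan2(x[1],-x[0]);c=T.inv().apply(np.r_[M0@(PIV-L),0]);f=T.inv().apply(s["wrist_force"])
    r=np.hypot(*c[:2]);print("t%.2f phi tool %.3f pivot in tool"%(s["clock"],phi),c[:2].round(1),"bar phi(d=17) %.3f"%(phi+np.arctan2(17,c[1])*0+ (np.arcsin(17/r)*-1+np.arctan2(c[0],c[1]))*-1),"z %.1f"%(s["position"][2]*1e3),"F tool",f.round(1))
E
python3 -c "
from h import *
lev()"
```

```text
t13.48 phi tool 0.616 pivot in tool [15.7 85.7] bar phi(d=17) 0.631 z 33.6 F tool [-5.1 -1.9  3.3]
```

>>> apply_moves:
  jaw: [-1, -1, -1, -1, -1]
  delta_pos:
    - [0.03, -0.0055, 0]
    - [0.03, -0.0055, 0]
    - [0.03, -0.0055, 0]
    - [0.03, -0.0055, 0]
    - [0.03, -0.0055, 0]
  rotation:
    - [0, 0, 0.0083]
    - [0, 0, 0.0083]
    - [0, 0, 0.0083]
    - [0, 0, 0.0083]
    - [0, 0, 0.0083]

```text
clock: 13.9
position: [0.513, -0.0941, 0.0336]
eef_rot: [0.001, 0.46, 0.888, -0.001]
wrist_force: [2.9, -5.0, -3.0]
grip_width: -0.002
grip_force: 2.8
```

>>> apply_moves:
  jaw: [-1, -1, -1, -1, -1]
  delta_pos:
    - [0.03, -0.0055, 0]
    - [0.03, -0.0055, 0]
    - [0.03, -0.0055, 0]
    - [0.03, -0.0055, 0]
    - [0.03, -0.0055, 0]
  rotation:
    - [0, 0, 0.0083]
    - [0, 0, 0.0083]
    - [0, 0, 0.0083]
    - [0, 0, 0.0083]
    - [0, 0, 0.0083]

```text
clock: 14.32
position: [0.5051, -0.0856, 0.0335]
eef_rot: [0.001, 0.517, 0.856, -0.001]
wrist_force: [1.9, -5.3, -2.2]
grip_width: 0.001
grip_force: 2.8
```

>>> apply_moves:
  jaw: [-1, -1, -1, -1, -1]
  delta_pos:
    - [0.03, -0.0055, 0]
    - [0.03, -0.0055, 0]
    - [0.03, -0.0055, 0]
    - [0.03, -0.0055, 0]
    - [0.03, -0.0055, 0]
  rotation:
    - [0, 0, 0.0083]
    - [0, 0, 0.0083]
    - [0, 0, 0.0083]
    - [0, 0, 0.0083]
    - [0, 0, 0.0083]

```text
clock: 14.73
position: [0.4985, -0.0763, 0.0335]
eef_rot: [0.001, 0.572, 0.82, -0.001]
wrist_force: [2.2, -4.3, -1.9]
grip_width: -0.003
grip_force: 2.8
```

```bash
python3 -c "
from h import *
lev()"
```

```text
t14.73 phi tool 1.007 pivot in tool [15.4 86.5] bar phi(d=17) 1.025 z 33.5 F tool [-4.8  0.6  1.9]
```

>>> apply_moves:
  jaw: [-1, -1, -1, -1, -1]
  delta_pos:
    - [0.03, -0.005, 0]
    - [0.03, -0.005, 0]
    - [0.03, -0.005, 0]
    - [0.03, -0.005, 0]
    - [0.03, -0.005, 0]
  rotation:
    - [0, 0, 0.0083]
    - [0, 0, 0.0083]
    - [0, 0, 0.0083]
    - [0, 0, 0.0083]
    - [0, 0, 0.0083]

```text
clock: 15.15
position: [0.4931, -0.0661, 0.0334]
eef_rot: [0.001, 0.624, 0.782, -0.001]
wrist_force: [1.4, -5.4, -3.2]
grip_width: -0.002
grip_force: 2.8
```

>>> apply_moves:
  jaw: [-1, -1, -1, -1, -1]
  delta_pos:
    - [0.03, -0.005, 0]
    - [0.03, -0.005, 0]
    - [0.03, -0.005, 0]
    - [0.03, -0.005, 0]
    - [0.02, -0.0035, 0]
  rotation:
    - [0, 0, 0.0083]
    - [0, 0, 0.0083]
    - [0, 0, 0.0083]
    - [0, 0, 0.0083]
    - [0, 0, 0.0055]

```text
clock: 15.57
position: [0.4894, -0.056, 0.0333]
eef_rot: [0.0, 0.67, 0.742, -0.001]
wrist_force: [0.4, -5.9, -2.8]
grip_width: -0.003
grip_force: 2.8
```

>>> apply_moves:
  jaw: [-1, -1, -1, -1, -1]
  delta_pos:
    - [0.012, -0.002, 0]
    - [0.01, -0.002, 0]
    - [0.01, -0.002, 0]
    - [0.01, -0.002, 0]
    - [0.01, -0.002, 0]
  rotation:
    - [0, 0, 0.0033]
    - [0, 0, 0.0028]
    - [0, 0, 0.0028]
    - [0, 0, 0.0028]
    - [0, 0, 0.0028]

```text
clock: 15.98
position: [0.4883, -0.0522, 0.0333]
eef_rot: [0.0, 0.687, 0.727, -0.001]
wrist_force: [1.2, -5.3, -2.6]
grip_width: 0.005
grip_force: 2.7
```

```bash
python3 -c "
from h import *
lev()"
```

```text
t15.98 phi tool 1.303 pivot in tool [15.4 87. ] bar phi(d=17) 1.322 z 33.3 F tool [-5.3  0.9  2.6]
```

>>> apply_moves:
  jaw: [-1, -1, -1, -1, -1]
  delta_pos:
    - [0.0067, -0.001, 0]
    - [0.0067, -0.001, 0]
    - [0.0067, -0.001, 0]
    - [0.0067, -0.001, 0]
    - [0.0067, -0.001, 0]
  rotation:
    - [0, 0, 0.0019]
    - [0, 0, 0.0019]
    - [0, 0, 0.0019]
    - [0, 0, 0.0019]
    - [0, 0, 0.0019]

```text
clock: 16.4
position: [0.4877, -0.0497, 0.0333]
eef_rot: [0.0, 0.697, 0.717, -0.001]
wrist_force: [0.8, -5.7, -1.8]
grip_width: 0.001
grip_force: 2.6
```

>>> apply_moves:
  jaw: [-1, -1, -1, -1, -1]
  delta_pos:
    - [0.0067, -0.001, 0]
    - [0.0067, -0.001, 0]
    - [0.0067, -0.001, 0]
    - [0.0067, -0.001, 0]
    - [0.0067, -0.001, 0]
  rotation:
    - [0, 0, 0.0019]
    - [0, 0, 0.0019]
    - [0, 0, 0.0019]
    - [0, 0, 0.0019]
    - [0, 0, 0.0019]

```text
clock: 16.82
position: [0.4872, -0.0472, 0.0332]
eef_rot: [0.0, 0.708, 0.706, -0.001]
wrist_force: [-0.0, -4.9, -0.6]
grip_width: -0.0
grip_force: 2.7
```

>>> apply_moves:
  jaw: [-1, -1, -1, -1, -1]
  delta_pos:
    - [0.0067, -0.001, 0]
    - [0.0067, -0.001, 0]
    - [0.0067, -0.001, 0]
    - [0.0067, -0.001, 0]
    - [0.0067, -0.001, 0]
  rotation:
    - [0, 0, 0.0019]
    - [0, 0, 0.0019]
    - [0, 0, 0.0019]
    - [0, 0, 0.0019]
    - [0, 0, 0.0019]

```text
clock: 17.23
position: [0.4868, -0.0447, 0.0332]
eef_rot: [0.0, 0.718, 0.696, -0.001]
wrist_force: [-0.9, -5.1, -2.3]
grip_width: 0.003
grip_force: 2.7
```

>>> apply_moves:
  jaw: [-1, -1, -1, -1, -1]
  delta_pos:
    - [0.0067, -0.001, 0]
    - [0.0067, -0.001, 0]
    - [0.0067, -0.001, 0]
    - [0.0067, -0.001, 0]
    - [0.0067, -0.001, 0]
  rotation:
    - [0, 0, 0.0019]
    - [0, 0, 0.0019]
    - [0, 0, 0.0019]
    - [0, 0, 0.0019]
    - [0, 0, 0.0019]

```text
clock: 17.65
position: [0.4864, -0.0421, 0.0331]
eef_rot: [0.0, 0.729, 0.685, -0.001]
wrist_force: [-0.8, -5.2, -1.7]
grip_width: -0.0
grip_force: 2.7
```

>>> apply_moves:
  jaw: [-1, -1, -1, -1, -1]
  delta_pos:
    - [0.0067, -0.001, 0]
    - [0.0067, -0.001, 0]
    - [0.0067, -0.001, 0]
    - [0.0067, -0.001, 0]
    - [0.0067, -0.001, 0]
  rotation:
    - [0, 0, 0.0019]
    - [0, 0, 0.0019]
    - [0, 0, 0.0019]
    - [0, 0, 0.0019]
    - [0, 0, 0.0019]

```text
clock: 18.07
position: [0.4861, -0.0396, 0.0331]
eef_rot: [0.0, 0.739, 0.674, -0.001]
wrist_force: [-1.1, -5.6, -2.0]
grip_width: 0.001
grip_force: 2.7
```

```bash
python3 -c "
from h import *
lev()"
```

```text
t18.07 phi tool 1.452 pivot in tool [15.8 87.1] bar phi(d=17) 1.466 z 33.1 F tool [-5.7 -0.6  2. ]
```

>>> apply_moves:
  jaw: [-1, -1, -1, -1, -1]
  delta_pos:
    - [0.0067, -0.001, 0]
    - [0.0067, -0.001, 0]
    - [0.0067, -0.001, 0]
    - [0.0067, -0.001, 0]
    - [0.0067, -0.001, 0]
  rotation:
    - [0, 0, 0.0019]
    - [0, 0, 0.0019]
    - [0, 0, 0.0019]
    - [0, 0, 0.0019]
    - [0, 0, 0.0019]

```text
clock: 18.48
position: [0.4859, -0.037, 0.0331]
eef_rot: [-0.0, 0.749, 0.663, -0.001]
wrist_force: [-1.1, -5.9, -1.6]
grip_width: 0.002
grip_force: 2.7
```

>>> apply_moves:
  jaw: [-1, -1, -1, -1, -1]
  delta_pos:
    - [0.0067, -0.001, 0]
    - [0.0067, -0.001, 0]
    - [0.0067, -0.001, 0]
    - [0.0067, -0.001, 0]
    - [0.0067, -0.001, 0]
  rotation:
    - [0, 0, 0.0019]
    - [0, 0, 0.0019]
    - [0, 0, 0.0019]
    - [0, 0, 0.0019]
    - [0, 0, 0.0019]

```text
clock: 18.9
position: [0.4857, -0.0345, 0.033]
eef_rot: [-0.0, 0.759, 0.652, -0.001]
wrist_force: [-1.0, -5.4, -2.3]
grip_width: -0.003
grip_force: 2.7
```

>>> apply_moves:
  jaw: [-1, -1, -1, -1, -1]
  delta_pos:
    - [0.0067, -0.001, 0]
    - [0.0067, -0.001, 0]
    - [0.0067, -0.001, 0]
    - [0.0067, -0.001, 0]
    - [0.0067, -0.001, 0]
  rotation:
    - [0, 0, 0.0019]
    - [0, 0, 0.0019]
    - [0, 0, 0.0019]
    - [0, 0, 0.0019]
    - [0, 0, 0.0019]

```text
clock: 19.32
position: [0.4857, -0.0319, 0.033]
eef_rot: [-0.0, 0.768, 0.64, -0.001]
wrist_force: [-0.8, -5.9, -1.1]
grip_width: 0.002
grip_force: 2.7
```

>>> apply_moves:
  jaw: [-1, -1, -1, -1, -1]
  delta_pos:
    - [0.0067, -0.001, 0]
    - [0.0067, -0.001, 0]
    - [0.0067, -0.001, 0]
    - [0.0067, -0.001, 0]
    - [0.0067, -0.001, 0]
  rotation:
    - [0, 0, 0.0019]
    - [0, 0, 0.0019]
    - [0, 0, 0.0019]
    - [0, 0, 0.0019]
    - [0, 0, 0.0019]

```text
clock: 19.73
position: [0.4856, -0.0293, 0.0329]
eef_rot: [-0.0, 0.778, 0.629, -0.001]
wrist_force: [-2.7, -5.4, -0.9]
grip_width: 0.002
grip_force: 2.8
```

```bash
python3 -c "
from h import *
lev()"
```

```text
t19.73 phi tool 1.572 pivot in tool [16.1 87.2] bar phi(d=17) 1.581 z 32.9 F tool [-5.8 -1.5  0.9]
```

>>> apply_moves:
  jaw: [-1, -1, -1, -1, -1]
  delta_pos:
    - [0.0067, -0.001, 0]
    - [0.0067, -0.001, 0]
    - [0.0067, -0.001, 0]
    - [0.0067, -0.001, 0]
    - [0.0067, -0.001, 0]
  rotation:
    - [0, 0, 0.0019]
    - [0, 0, 0.0019]
    - [0, 0, 0.0019]
    - [0, 0, 0.0019]
    - [0, 0, 0.0019]

```text
clock: 20.15
position: [0.4857, -0.0268, 0.0329]
eef_rot: [-0.0, 0.787, 0.617, -0.001]
wrist_force: [-2.6, -5.3, -1.1]
grip_width: 0.003
grip_force: 2.8
```

>>> apply_moves:
  jaw: [-1, -1, -1, -1, -1]
  delta_pos:
    - [0.0067, -0.001, 0]
    - [0.0067, -0.001, 0]
    - [0.0067, -0.001, 0]
    - [0.0067, -0.001, 0]
    - [0.0067, -0.001, 0]
  rotation:
    - [0, 0, 0.0019]
    - [0, 0, 0.0019]
    - [0, 0, 0.0019]
    - [0, 0, 0.0019]
    - [0, 0, 0.0019]

```text
clock: 20.57
position: [0.4859, -0.0242, 0.0328]
eef_rot: [-0.0, 0.796, 0.605, -0.002]
wrist_force: [-2.7, -5.7, -1.3]
grip_width: -0.001
grip_force: 2.8
```

>>> apply_moves:
  jaw: [-1, -1, -1, -1, -1]
  delta_pos:
    - [0.0067, -0.001, 0]
    - [0.0067, -0.001, 0]
    - [0.0067, -0.001, 0]
    - [0.0067, -0.001, 0]
    - [0.0067, -0.001, 0]
  rotation:
    - [0, 0, 0.0019]
    - [0, 0, 0.0019]
    - [0, 0, 0.0019]
    - [0, 0, 0.0019]
    - [0, 0, 0.0019]

```text
clock: 20.98
position: [0.4859, -0.0226, 0.0328]
eef_rot: [-0.0, 0.805, 0.593, -0.002]
wrist_force: [-3.5, -10.5, -0.6]
grip_width: -0.0
grip_force: 5.5
```

The lever stopped short of the commanded step and the force rose to about 11 N, so this is the end stop. I'll raise it to about 15 N.

>>> apply_moves:
  jaw: [-1, -1, -1]
  delta_pos:
    - [0.005, 0, 0]
    - [0.004, 0, 0]
    - [0, 0, 0]
  rotation:
    - [0, 0, 0]
    - [0, 0, 0]
    - [0, 0, 0]

```text
clock: 21.23
position: [0.4859, -0.0223, 0.0328]
eef_rot: [0.0, 0.805, 0.594, -0.003]
wrist_force: [-4.4, -11.9, -1.3]
grip_width: -0.003
grip_force: 5.9
```

```bash
python3 -c "
from h import *
lev()"
```

```text
t21.23 phi tool 1.660 pivot in tool [17.  87.2] bar phi(d=17) 1.660 z 32.8 F tool [-12.6  -0.7   1.4]
```

>>> apply_moves:
  jaw: [-1, -1, -1, -1, -1]
  delta_pos:
    - [0.005, 0, 0]
    - [0.004, 0, 0]
    - [0, 0, 0]
    - [0, 0, 0]
    - [0, 0, 0]
  rotation:
    - [0, 0, 0]
    - [0, 0, 0]
    - [0, 0, 0]
    - [0, 0, 0]
    - [0, 0, 0]

```text
clock: 21.65
position: [0.486, -0.022, 0.0327]
eef_rot: [0.0, 0.805, 0.594, -0.003]
wrist_force: [-5.4, -12.9, 0.1]
grip_width: 0.001
grip_force: 6.8
```

```bash
python3 -c "
from h import *
lev()"
```

```text
t21.65 phi tool 1.660 pivot in tool [16.7 87.2] bar phi(d=17) 1.664 z 32.7 F tool [-13.9  -1.4   0. ]
```

>>> apply_moves:
  jaw: [-1, -1, -1, -1, -1]
  delta_pos:
    - [0.006, 0, 0]
    - [0, 0, 0]
    - [0, 0, 0]
    - [0, 0, 0]
    - [0, 0, 0]
  rotation:
    - [0, 0, 0]
    - [0, 0, 0]
    - [0, 0, 0]
    - [0, 0, 0]
    - [0, 0, 0]

```text
clock: 22.07
position: [0.4861, -0.0218, 0.0327]
eef_rot: [0.0, 0.805, 0.594, -0.003]
wrist_force: [-5.6, -13.9, 0.1]
grip_width: 0.0
grip_force: 7.3
```

>>> apply_moves:
  jaw: [-1, -1, -1, -1]
  delta_pos:
    - [0, 0, 0]
    - [0, 0, 0]
    - [0, 0, 0]
    - [0, 0, 0]
  rotation:
    - [0, 0, 0]
    - [0, 0, 0]
    - [0, 0, 0]
    - [0, 0, 0]

```text
clock: 22.4
position: [0.4861, -0.0218, 0.0327]
eef_rot: [0.0, 0.805, 0.594, -0.003]
wrist_force: [-5.0, -12.8, -0.0]
grip_width: -0.001
grip_force: 7.3
```

```bash
python3 -c "
from h import *
lev()"
```

```text
t22.40 phi tool 1.660 pivot in tool [16.5 87.2] bar phi(d=17) 1.666 z 32.7 F tool [-13.7  -1.    0.1]
```

>>> apply_moves:
  jaw: [-1, -1, -1, -1, -1]
  delta_pos:
    - [0.004, 0, 0]
    - [0.004, 0, 0]
    - [0, 0, 0]
    - [0, 0, 0]
    - [0, 0, 0]
  rotation:
    - [0, 0, 0]
    - [0, 0, 0]
    - [0, 0, 0]
    - [0, 0, 0]
    - [0, 0, 0]

```text
clock: 22.82
position: [0.4861, -0.0216, 0.0327]
eef_rot: [0.0, 0.805, 0.594, -0.003]
wrist_force: [-5.1, -15.5, -0.5]
grip_width: 0.002
grip_force: 8.1
```

>>> apply_moves:
  jaw: [-1, -1, -1, -1, -1]
  delta_pos:
    - [0, 0, 0]
    - [0, 0, 0]
    - [0, 0, 0]
    - [0, 0, 0]
    - [0, 0, 0]
  rotation:
    - [0, 0, 0]
    - [0, 0, 0]
    - [0, 0, 0]
    - [0, 0, 0]
    - [0, 0, 0]

```text
clock: 23.23
position: [0.4861, -0.0216, 0.0327]
eef_rot: [0.0, 0.805, 0.594, -0.003]
wrist_force: [-6.0, -14.8, 0.7]
grip_width: 0.001
grip_force: 8.1
```

```bash
python3 -c "
from h import *
lev()"
```

```text
t23.23 phi tool 1.660 pivot in tool [16.3 87.3] bar phi(d=17) 1.669 z 32.7 F tool [-15.9  -1.3  -0.6]
```

The lever held about 16 N for over half a second. Now I back off and rise.

>>> apply_moves:
  jaw: [-1, -1, -1, -1, -1]
  delta_pos:
    - [-0.03, 0, 0]
    - [-0.15, 0, 0]
    - [-0.15, 0, 0]
    - [0, 0, -0.4]
    - [0, 0, -0.5]
  rotation:
    - [0, 0, 0]
    - [0, 0, 0]
    - [0, 0, 0]
    - [0, 0, 0]
    - [0, 0, 0]

```text
clock: 23.65
position: [0.4774, -0.0425, 0.0983]
eef_rot: [-0.003, 0.805, 0.593, -0.003]
wrist_force: [0.6, 0.6, 0.6]
grip_width: 0.002
grip_force: 0.0
```

>>> apply_moves:
  jaw: [-1, -1, -1, -1, -1]
  delta_pos:
    - [-0.3, 0, -0.4]
    - [-0.5, 0, 0]
    - [-0.5, 0, 0]
    - [0, 0, 0]
    - [0, 0, 0]
  rotation:
    - [0, 0, 0]
    - [0, 0, 0]
    - [0, 0, 0]
    - [0, 0, 0]
    - [0, 0, 0]

```text
clock: 24.07
position: [0.4515, -0.1374, 0.1312]
eef_rot: [0.0, 0.806, 0.591, 0.0]
wrist_force: [0.5, 0.9, -0.5]
grip_width: -0.004
grip_force: 0.0
```

Run:
```python
from h import *
import cv2
lev()
a=cv2.resize(manip.get_image('scene')[170:270,260:440,::-1],(792,440),interpolation=cv2.INTER_CUBIC)
cv2.imwrite('pics/end.png',a)
```

```text
t24.07 phi tool 1.665 pivot in tool [137.6  85.4] bar phi(d=17) 0.756 z 131.2 F tool [1.  0.2 0.5]
```

View pics/end.png

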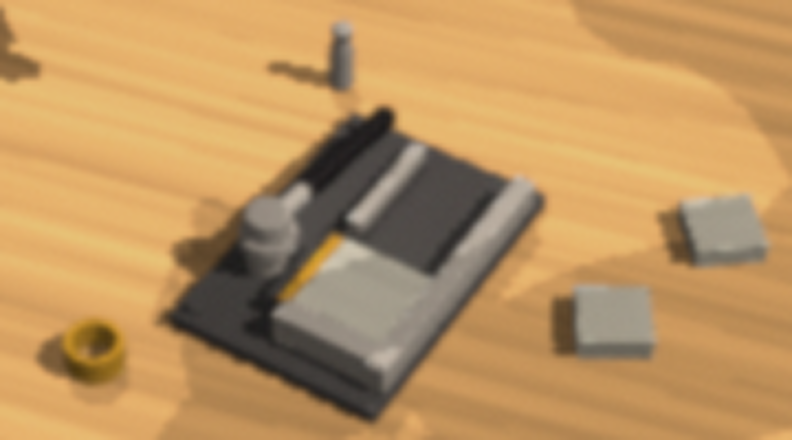

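The block is home against the stop at about (345,300), with the pad against it. The lever is over, its tip at (385,120), and the punch and ferrule are undisturbed.

```bash
python3 -c "
from workcell import manip
print(manip.sign_off())"
```

```text
the job is handed in; nothing more can be done
None
```

The job is handed in: the block sits home against the end stop, the lever was pushed to its end stop and held there at about 16 N for over half a second, and the arm is clear of everything; the wrist readings never passed about 17 N.

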